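# Close up a row of tins and tuck the stop strip under the lapped liner plate

### The arm

A 7-joint arm with a two-finger parallel gripper is mounted at the origin on the work surface. World frame = base frame: x ahead of the robot, y to its left, z up, the work surface at z = 0. Lengths are in m, angles in rad, forces in N, time in s.
With the tool pointing down it reaches from about 0.425 to 0.875 m from the base axis. Payload 4.7 kg.
Tool frame: the origin (TCP) lies at the very end of the fingers, on their centre line; the grasp point (between the pads) lies 19 mm behind it; x points along the fingers, y is the direction in which the jaws open and shut, and the axes are right-handed (so a half turn about x gives the same grasp; the last joint's range is limited). The gripper opens to 87 mm and grips with 3 to 60 N. Pads are 19 mm wide; open, the fingers measure 117 mm over their backs; the gripper's body (75 mm by 190 mm) begins 51 mm behind the grasp point.
Start: joints at [-1.247, 0.321, -0.07, 1.45, 0.023, 1.371, -0.057], TCP at [0.198, 0.619, 0.223] pointing down, gripper open.
Joint ranges: [-2.86, 2.86], [-0.3, 2.09], [-1.38, 1.24], [0.06, 2.45], [-1.56, 4.7], [0.09, 2.05], [-2.69, 2.69]. Speed limits (rad/s): [2.57, 2.57, 3.14, 3.14, 3.14, 3.14, 3.14].

### API

Orientations are given as a rotation vector (axis times angle).
In Python, from bench import ctrl gives the robot as it stands.
- The arm moves only by the tool step_arm, never from a script. Its argument "increments" is one flat list of numbers, 6 for each row, row after row: the shift along the tool's x, y, z in cm, then the turn, a rotation vector about the tool's x, y, z in rad. In form: [tx, ty, tz, ax, ay, az, tx, ty, tz, ax, ay, az, ...]. A call has 1 to 12 rows; each row shifts and turns the commanded pose from where the row before left it, along the tool's axes as they then stand; what a row does not reach is not made up. A row lasts 1/8 s, in which the tool goes at most 62.5 mm and 10.7 degrees, less where a joint would pass 70% of its speed; a pose out of reach is approached as far as the arm can. A call with a gripper value outside its range is refused whole. "fingers" is the opening in per cent of the stroke, from 0 (shut) to 100 (fully open), set as the call begins (left out, the last holds). The fingers move at their own pace and stop on an object; "force" is the grip in N (left out, the last holds). Time passes only in rows, so rows that do not move let the fingers close. It gives the time, the measured TCP pose, the force and the opening at its end, in the units of the state.
- ctrl.get_state(): the state, without advancing time (a new reading comes with each control period).
- ctrl.get_image(name): name is "side" or "top"; returns the picture (384x512x3 uint8, red, green, blue); there is no depth.
- ctrl.camera_params(name): a dict with "vertical_fov" (degrees; the focal length in pixels is half the picture's height over the tangent of half this angle, whatever the lens; pixels are square), "cx", "cy" (the principal point, pixels), "R" (3x3) and "t" (3): a world point X has camera coordinates R X + t. Camera axes: x right, y down, z forward; pixel columns grow to the right and rows downward; lengths in m; the calibration is good to about 2 mm. A picture is of the moment at which its call begins. camera_params takes no time and is no camera call.
- ctrl.close_job(): hands the job in, once; it reports no verdict.
Trained networks look in the newest picture that a camera, given by its name, has taken for a name from the list of things; names that differ only in an ending like _2 or _b are one class to them, and where a whole thing is asked for, a point or a joint stands for the part that bears it (a point fixed in the world has none). Each returns a list of dicts, best first, with "score" (0 to 1); they miss things now and then, are a little off and sometimes report something else, mostly with a low value. They report only what shows in the picture. A call takes as long as a camera call. They do not tell look-alikes from the thing itself.
- ctrl.search_frame(camera, name): "xyz" ([x, y, z] in m, in the coordinates of the camera as it stood for that picture, good to about 4 mm: the middle of the surface that is visible of it).
- ctrl.silhouettes(camera, name): "pixels" (384x512 bool, what is visible of it).
- ctrl.spot_point(camera, name): "xyz" ([x, y, z] in m, in the coordinates of the camera as it stood for that picture, good to about 4 mm: a listed point, or the origin of a listed thing).
The state is a dict: "time": time; "joint_positions": joint angles; "qd": joint speeds; "joint_torque": joint torques, N m; "position": TCP position; "tool_rot": TCP orientation; "ft_force": force on the tool from outside, world axes, zero at the start; "torque": the same for the moment, N m; "grip_width": opening from 0.0 (shut) to 1.0 (fully open).
Only numpy, scipy, OpenCV 4.12 (cv2) and the standard library are available. Lean on these libraries where they do the work, as an engineer would, in place of code of your own. Each camera call takes 0.05 s, during which the arm holds its last target.

### The job

One tin stands at the front of the low shelf board, in the way: first set it upright in the gap of the row behind, in line and midway between the two tins there, and let go of it. Then take the aluminium stop strip from the bench, lay it on the front of the board and slide its wide flange about 20 mm under the lapped plate, squarely and centred on the plate, without lifting the plate. Finish while still holding the strip and pressing it firmly flat on the board; do not let go, and leave the two row tins and everything else on the bench alone.

Things in the scene. Friction and masses are not known exactly. Their poses are not given: they have to be found in the camera images.
- board: Fixed low shelf board lying on the bench, bare steel top, red painted edges, 240 (x) x 300 (y) x 24 mm. Origin at the centre of its underside, z up, top at z = 24 mm; x points to its back (away from the robot), y to the left along its front edge. Front edge at x = -120 mm; an 8 mm high lip runs along the back edge.
- lap_edge (a point): Middle of the lapped plate's free front edge, dropped onto the board's top (board x -46, y 0, z 24 mm); axes as the board's. Plate: aluminium, 3 mm thick, 170 mm long in y, hinged 58 mm behind this edge. Under it is an 8 mm high gap, open to the front; its front 10 mm is bent up (tip about 16 mm above the board). A stop closes the gap 39 mm behind the edge.
- lap (a joint): Hinge of the lapped plate along its back edge: 0 when it is down (its rest, it goes no lower), positive when its front edge is lifted, rad. A weak spring and its weight hold it down.
- row_gap (a point): Middle of the gap in the row, on the board's top (board x = 68 mm, y = 0): where the centre of the loose tin's bottom belongs. Axes as the board's.
- tin_center (a point): Centre of the tin that stands at the front of the board: plain closed metal tin, upright cylinder 48 mm in diameter, 59 mm high, about 0.2 kg; this point is 30 mm above its bottom, z up along the tin.
- row_tin_a_center (a point): Centre (30 mm above its bottom) of the left tin of the row, the same kind of tin, 62 mm to the left of the gap's middle.
- row_tin_b_center (a point): Centre (30 mm above its bottom) of the right tin of the row, the same kind of tin, 62 mm to the right of the gap's middle.
- strip_grip (a point): Middle of the upstand of the aluminium stop strip (T section, 0.18 kg, lying beside the board): flat plate 80 (x) x 120 (y) x 4 mm, upstand along y, 10 mm thick, 30 mm tall above the plate, to be pinched from above. The point is 19 mm above the plate's underside. z up; +x to the wide flange, whose edge (the one to tuck) is 60 mm away; the narrow flange ends 20 mm away at -x.
- strip_edge_left (a point): Left corner of the edge of the strip's wide flange, half-way through its 4 mm thickness (strip_grip + 60 mm in x, + 60 mm in y, - 17 mm in z).
- strip_edge_right (a point): Right corner of the same edge (strip_grip + 60 mm in x, - 60 mm in y, - 17 mm in z).
- alternator: Bystander: ribbed alternator 120 x 84 x 92 mm, standing on the bench on the other side of the board from the strip. Origin at the centre of its underside.
- bearing: Bystander: small steel ring, 34 mm in diameter, 12 mm high, lying at the left end of the row. Origin at the centre of its underside.
There are look-alikes about, which are no part of the job. Leave any yellow look-alike of the part that bears strip_grip alone.

How it is judged:
On the way, in this order (a step that is already met when the one before it is completed fails the run):
1. the loose tin stands in the gap of the row, let go (x of tin_center in the frame of board between 0.056 and 0.08 m and y of tin_center in the frame of board between -0.01 and 0.01 m and z of tin_center in the frame of board between 0.05 and 0.058 m and angle between tin_center's own z axis and vertical below 0.08 rad and distance of each of row_tin_a_center, row_tin_b_center from where it was at the start of the episode below 0.008 m and contact force between the fingers and tin below 0.1 N and linear speed of tin below 0.02 m/s), for 0.2 s.
2. the strip's wide flange is tucked under the lapped plate and pressed flat on the board (x of strip_edge_left in the frame of board between -0.034 and 0 m and z of strip_edge_left in the frame of board between 0.0235 and 0.0285 m and x of strip_edge_right in the frame of board between -0.034 and 0 m and z of strip_edge_right in the frame of board between 0.0235 and 0.0285 m and y of strip_grip in the frame of board between -0.025 and 0.025 m and angle between strip_grip's own z axis and vertical below 0.05 rad and value of joint lap below 0.06 rad and contact force between strip and board above 5 N and contact force between the fingers and strip above 3 N), for 0.2 s.
At the end, for the whole second after the job is handed in: Tin upright in the gap (12 mm along, 10 mm across), row tins moved under 8 mm; both flange corners 12 to 46 mm under the plate and flat on the board (2.5 mm), strip centred within 25 mm, plate down (0.06 rad); fingers hold the strip (3 N) and press it on the board with over 5 N (all of step 2 and x of tin_center in the frame of board between 0.056 and 0.08 m and y of tin_center in the frame of board between -0.01 and 0.01 m and z of tin_center in the frame of board between 0.05 and 0.058 m and angle between tin_center's own z axis and vertical below 0.08 rad and distance of each of row_tin_a_center, row_tin_b_center from where it was at the start of the episode below 0.008 m and contact force between the fingers and tin below 0.1 N and linear speed of strip below 0.01 m/s); the arm keeps its last pose, push and grip.
It fails at once if the lapped plate is lifted (its front edge by more than about 6 mm) (value of joint lap above 0.1 rad).
It fails at once if a tin is tipped over (angle between any of tin_center, row_tin_a_center, row_tin_b_center's own z axis and vertical above 0.6 rad).
It fails at once if a row tin is pushed out of its place (distance of any of row_tin_a_center, row_tin_b_center from where it was at the start of the episode above 0.02 m).
It fails at once if a bystander is disturbed (distance of any of alternator, bearing, screwdriver, wrench, socket, oil_bottle, hammer from where it was at the start of the episode above 0.025 m).
It also fails if it takes over 53 s, if anything falls off the work surface, if the arm or the gripper's body presses on something with over 40 N, if the wrist force passes 120 N, or if a joint passes its speed limit or range.

## Working session

There is one attempt and no reset: what is moved stays moved. The work goes in short steps, Python scripts to look and compute and a tool call to move; the robot and the scene stay as the last step left them, time stands still between calls to the robot, and variables do not carry over. Pictures are saved under pics/ and viewed, and the job is handed in when it is done.

Besides the shell and the picture viewer there is one more tool, called after "Call:" in YAML: its name, and indented under it one key for each argument. step_arm: Moves the arm, as the interface text tells. Its arguments: {"type":"object","properties":{"increments":{"type":"array","items":{"type":"number"}},"fingers":{"type":"number"},"force":{"type":"number"}},"required":["increments"]}

```bash
ls; mkdir -p pics
python3 - <<'E'
from bench import ctrl
import cv2,numpy as np
for n in("side","top"):
    im=ctrl.get_image(n); cv2.imwrite(f"pics/{n}0.png",im[:,:,::-1]); p=ctrl.camera_params(n); print(n,p)
print(ctrl.get_state())
E
```

```text
pics
side {'vertical_fov': 46.063145802190604, 'cx': 266.43025512505164, 'cy': 192.6400325732171, 'R': array([[ 0.90098678, -0.43327247, -0.02231132],
       [-0.29054835, -0.56440415, -0.77267692],
       [ 0.32218704,  0.7026542 , -0.63440727]]), 't': array([-0.45842415,  0.20968207,  1.15148687])}
top {'vertical_fov': 45.45238015208547, 'cx': 258.37762524108456, 'cy': 193.12872993510314, 'R': array([[-6.43009844e-04, -9.99911427e-01, -1.32937748e-02],
       [-9.95780416e-01,  1.86015367e-03, -9.17491324e-02],
       [ 9.17657343e-02,  1.31786850e-02, -9.95693413e-01]]), 't': array([0.00220973, 0.49827202, 1.11800205])}
{'time': 0.1, 'joint_positions': array([-1.24691092,  0.32177475, -0.07006487,  1.45155056,  0.02259331,
        1.37081529, -0.05693978]), 'qd': array([-0.0006777 , -0.00240356, -0.00070732, -0.00096632,  0.00063099,
       -0.00042826, -0.00141794]), 'joint_torque': array([-4.79899563e-05, -4.92576742e+01, -4.05505160e-01, -3.13399386e+01,
       -6.41000387e-02,  3.94914486e-02,  6.53603661e-05]), 'position': array([0.19805847, 0.61856385, 0.22155516]), 'tool_rot': array([ 0.24177924,  1.55726392, -0.24454102]), 'ft_force': array([0.52249512, 1.61095631, 0.40111805]), 'torque': array([-0.02786464, -0.01768675,  0.01027781]), 'grip_width': 0.9991388742560857}
```

View pics/side0.png

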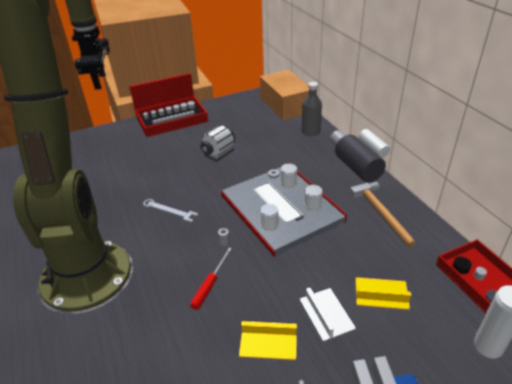

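View pics/top0.png

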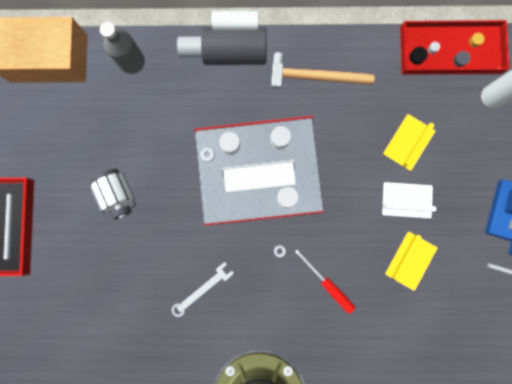

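```bash
cat > h.py <<'E'
from bench import ctrl
import cv2,numpy as np
from scipy.spatial.transform import Rotation as Ro
def toW(c,x):
    p=ctrl.camera_params(c); return p['R'].T@(np.array(x)-p['t'])
def f(p): return 192/np.tan(np.radians(p['vertical_fov']/2))
def proj(c,X):
    p=ctrl.camera_params(c); q=p['R']@np.array(X)+p['t']; return np.array([p['cx'],p['cy']])+f(p)*q[:2]/q[2]
def ray(c,uv,z):
    p=ctrl.camera_params(c); d=np.array([(uv[0]-p['cx'])/f(p),(uv[1]-p['cy'])/f(p),1]); o=-p['R'].T@p['t']; d=p['R'].T@d
    return o+d*(z-o[2])/d[2]
E
python3 - <<'E'
from h import *
np.set_printoptions(precision=4,suppress=True)
for c in("top","side"):
    for n in("board","lap_edge","row_gap","tin_center","strip_grip","strip_edge_left","strip_edge_right","bearing","alternator"):
        print(c,n,[(round(d['score'],2),toW(c,d['xyz'])) for d in ctrl.spot_point(c,n)])
print(ctrl.get_state()['time'])
E
```

```text
top board [(0.84, array([ 0.5577,  0.0056, -0.0006])), (0.24, array([ 0.4856, -0.0651,  0.0587]))]
top lap_edge [(0.65, array([ 0.5135, -0.0065,  0.0245]))]
top row_gap [(0.63, array([0.6239, 0.0071, 0.024 ]))]
top tin_center [(0.55, array([ 0.4878, -0.0644,  0.057 ]))]
top strip_grip [(0.92, array([ 0.3399, -0.3593,  0.0153])), (0.68, array([ 0.4663, -0.3707,  0.0192])), (0.58, array([ 0.6244, -0.3958,  0.0133]))]
top strip_edge_left [(0.98, array([ 0.5254, -0.3189,  0.0028])), (0.61, array([ 0.3618, -0.4418,  0.0004]))]
top strip_edge_right [(0.71, array([ 0.7041, -0.3782,  0.0037])), (0.68, array([ 0.2621, -0.3837,  0.0041])), (0.65, array([ 0.5189, -0.4338,  0.0027]))]
top bearing [(0.57, array([0.5957, 0.1256, 0.0248]))]
top alternator [(0.91, array([0.502 , 0.3556, 0.0028]))]
side board [(0.69, array([0.5513, 0.0046, 0.001 ]))]
side lap_edge [(0.86, array([ 0.5096, -0.0082,  0.0252]))]
side row_gap [(0.75, array([0.6231, 0.0111, 0.027 ]))]
side tin_center [(0.62, array([ 0.4819, -0.0709,  0.0538]))]
side strip_grip [(0.92, array([ 0.6222, -0.3995,  0.0193])), (0.7, array([ 0.4634, -0.3727,  0.0227])), (0.63, array([ 0.3422, -0.3585,  0.0141]))]
side strip_edge_left [(0.92, array([ 0.604 , -0.3186,  0.0052])), (0.9, array([ 0.3622, -0.4403,  0.    ])), (0.73, array([ 0.53  , -0.3221,  0.003 ]))]
side strip_edge_right [(0.73, array([ 0.5159, -0.4383,  0.0024])), (0.67, array([ 0.7024, -0.3826,  0.0041])), (0.64, array([ 0.2621, -0.3819,  0.0045])), (0.46, array([0.5988, 0.1294, 0.0245]))]
side bearing [(0.56, array([0.5955, 0.1318, 0.0231]))]
side alternator [(0.59, array([0.4974, 0.3558, 0.0047]))]
1.0
```

Run:
```python
from h import *
im=cv2.imread("pics/top0.png")
a=cv2.resize(im[105:235,185:335],None,fx=5,fy=4.6,interpolation=cv2.INTER_CUBIC); cv2.imwrite("pics/cropA.png",cv2.resize(im[108:233,185:335],None,fx=4.8,fy=4.8,interpolation=cv2.INTER_CUBIC))
cv2.imwrite("pics/cropB.png",cv2.resize(im[170:230,370:450],None,fx=8,fy=8,interpolation=cv2.INTER_CUBIC))
im=cv2.imread("pics/side0.png")
cv2.imwrite("pics/cropC.png",cv2.resize(im[155:255,215:350],None,fx=5.8,fy=5.8,interpolation=cv2.INTER_CUBIC))
```

```text
(no output)
```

View pics/cropA.png

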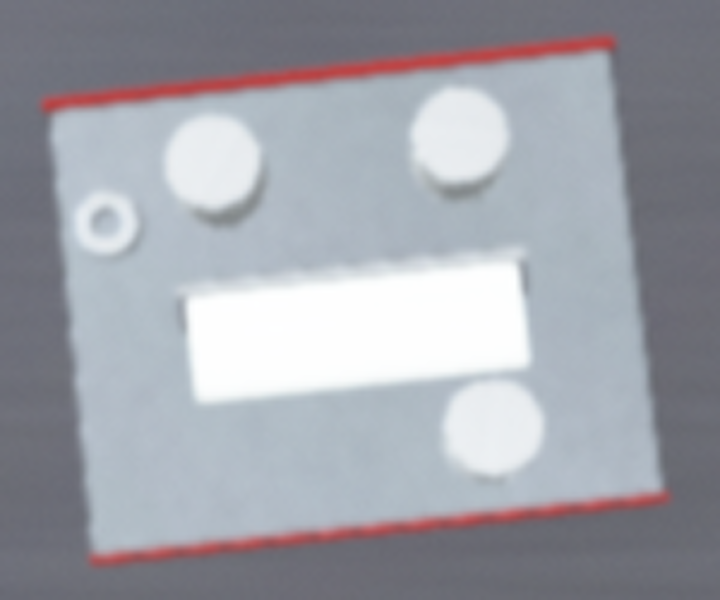

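View pics/cropB.png

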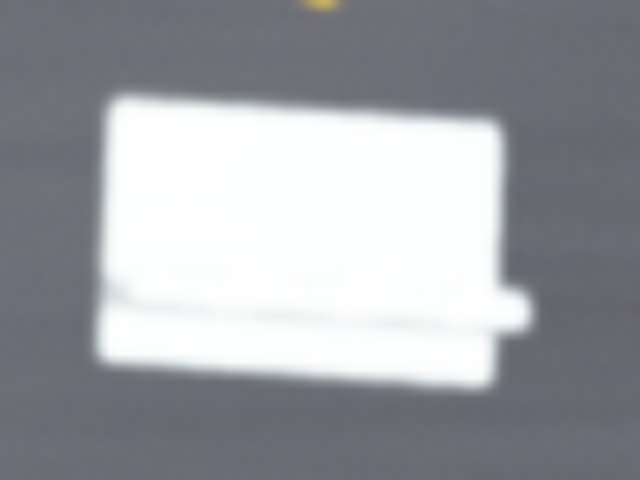

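View pics/cropC.png

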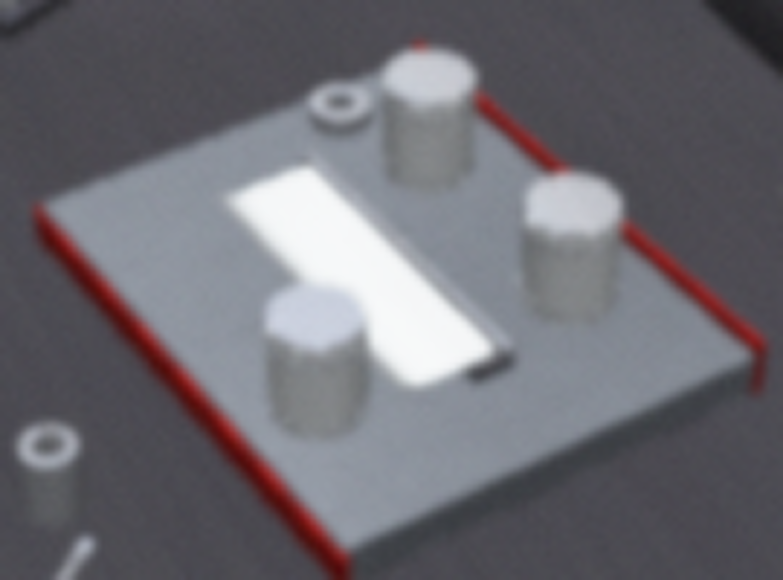

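```bash
cat >> h.py <<'E'
np.set_printoptions(precision=4,suppress=True)
def uc(p,o,s): return (np.array(p)+.5)/s-.5+np.array(o)
E
python3 - <<'E'
from h import *
A=lambda x,y,z: ray("top",uc((x,y),(185,108),4.8),z)
C=lambda x,y,z: ray("side",uc((x,y),(215,155),5.8),z)
ta=A(213,161,.083);tb=A(460,135,.083);tl=A(494,427,.083)
print("top tins",ta,tb,tl,(ta+tb)/2,np.linalg.norm(ta-tb),"yaw",np.arctan2(-(ta-tb)[0],(ta-tb)[1]))
ta=C(430,76,.083);tb=C(573,203,.083);tl=C(315,315,.083)
print("side tins",ta,tb,tl,(ta+tb)/2,np.linalg.norm(ta-tb),"yaw",np.arctan2(-(ta-tb)[0],(ta-tb)[1]))
fl=A(92,556,.024);fr=A(668,493,.024);bl=A(44,105,.032);br=A(614,40,.032)
print("front",fl,fr,np.linalg.norm(fl-fr),np.arctan2(-(fl-fr)[0],(fl-fr)[1]),"back",bl,br,np.linalg.norm(bl-br),np.arctan2(-(bl-br)[0],(bl-br)[1]),"cen",(fl+fr+bl+br)/4)
fl=C(38,205,.024);fr=C(350,556,.024)
print("sidefront",fl,fr,np.linalg.norm(fl-fr))
pl=A(195,404,.04);pr=A(531,363,.04);print("plate front",pl,pr,(pl+pr)/2,np.linalg.norm(pl-pr))
B=lambda x,y,z: ray("top",uc((x,y),(370,170),8),z)
print("strip",*[B(*q,.004) for q in((107,96),(502,121),(492,388),(97,362))], "upstand end right",B(530,290,.034),B(528,333,.034))
E
```

```text
top tins [0.6173 0.0708 0.083 ] [ 0.63   -0.0519  0.083 ] [ 0.4845 -0.0678  0.083 ] [0.6237 0.0095 0.083 ] 0.12334032688924955 yaw 0.10301336527461946
side tins [0.619  0.0712 0.083 ] [ 0.6318 -0.0522  0.083 ] [ 0.4851 -0.0688  0.083 ] [0.6254 0.0095 0.083 ] 0.12407370929516856 yaw 0.10350783520573419
front [0.4231 0.1368 0.024 ] [ 0.4552 -0.1602  0.024 ] 0.2986890087765121 0.10770822920631386 back [0.6579 0.1633 0.032 ] [ 0.6913 -0.1342  0.032 ] 0.2993767276067583 0.1117160697200925 cen [0.5569 0.0014 0.028 ]
sidefront [0.4224 0.1357 0.024 ] [ 0.4562 -0.1615  0.024 ] 0.29911217200007295
plate front [0.5002 0.0827 0.04  ] [ 0.5209 -0.0891  0.04  ] [ 0.5106 -0.0032  0.04  ] 0.17306266992122724
strip [ 0.5288 -0.313   0.004 ] [ 0.5206 -0.4369  0.004 ] [ 0.4365 -0.4308  0.004 ] [ 0.4448 -0.3077  0.004 ] upstand end right [ 0.4653 -0.4325  0.034 ] [ 0.4521 -0.4315  0.034 ]
```

```bash
cat >> h.py <<'E'
def jaw(yaw,sgn=1):
    x=np.array([0,0,-1.]); y=sgn*np.array([np.cos(yaw),np.sin(yaw),0]); return Ro.from_matrix(np.c_[x,y,np.cross(x,y)])
def plan(wps,p=None,R=None):
    """wps: list of (pos,Rot,nrows); rows rounded, interpolated"""
    s=ctrl.get_state()
    if p is None: p=s['position'].copy(); R=Ro.from_rotvec(s['tool_rot'])
    rows=[]
    for tp,tR,n in wps:
        tp=np.array(tp); p0=p.copy();R0=R
        rv=(R0.inv()*tR).as_rotvec()
        for k in range(1,n+1):
            gp=p0+(tp-p0)*k/n; gR=R0*Ro.from_rotvec(rv*k/n)
            t=np.round(R.inv().apply(gp-p)*100,2); a=np.round((R.inv()*gR).as_rotvec(),3)
            p=p+R.apply(t/100); R=R*Ro.from_rotvec(a)
            rows.append([*t,*a])
    for i in range(0,len(rows),12):
        print(", ".join(f"{v:g}" for r in rows[i:i+12] for v in np.array(r)+0.)); print('--')
    print("end",p,R.as_rotvec(),"maxstep",max(np.linalg.norm(r[:3]) for r in rows),max(np.linalg.norm(r[3:]) for r in rows))
E
python3 - <<'E'
from h import *
s=ctrl.get_state(); R=Ro.from_rotvec(s['tool_rot']); print(R.as_matrix())
for sg in(1,-1): print((R.inv()*jaw(.108,sg)).as_rotvec())
J=jaw(.108,-1) if np.linalg.norm((R.inv()*jaw(.108,-1)).as_rotvec())<np.linalg.norm((R.inv()*jaw(.108,1)).as_rotvec()) else jaw(.108)
plan([((.47,.28,.2),J,11),((.4848,-.0683,.16),J,9)])
E
```

```text
[[ 0.0001  0.3048  0.9524]
 [ 0.0001  0.9524 -0.3048]
 [-1.      0.0001  0.    ]]
[ 1.153  -0.     -0.0001]
[-1.9886  0.0001 -0.    ]
0.21, -2.18, 3.29, 0.105, 0, 0, 0.2, -1.83, 3.51, 0.105, 0, 0, 0.21, -1.45, 3.67, 0.104, 0, 0, 0.2, -1.05, 3.81, 0.105, 0, 0, 0.21, -0.66, 3.89, 0.105, 0, 0, 0.2, -0.24, 3.95, 0.105, 0, 0, 0.21, 0.17, 3.94, 0.105, 0, 0, 0.2, 0.59, 3.91, 0.105, 0, 0, 0.21, 0.99, 3.82, 0.104, 0, 0, 0.2, 1.38, 3.7, 0.105, 0, 0, 0.21, 1.77, 3.54, 0.105, 0, 0, 0.44, -0.25, 3.87, 0, 0, 0
--
0.45, -0.26, 3.86, 0, 0, 0, 0.44, -0.25, 3.87, 0, 0, 0, 0.45, -0.26, 3.86, 0, 0, 0, 0.44, -0.25, 3.87, 0, 0, 0, 0.45, -0.26, 3.86, 0, 0, 0, 0.44, -0.25, 3.87, 0, 0, 0, 0.44, -0.25, 3.86, 0, 0, 0, 0.45, -0.26, 3.87, 0, 0, 0
--
end [ 0.4848 -0.0683  0.16  ] [ 1.1293  1.2583 -1.1292] maxstep 3.963458086065753 0.105
```

Call:
step_arm:
  increments: [0.21, -2.18, 3.29, 0.105, 0, 0, 0.2, -1.83, 3.51, 0.105, 0, 0, 0.21, -1.45, 3.67, 0.104, 0, 0, 0.2, -1.05, 3.81, 0.105, 0, 0, 0.21, -0.66, 3.89, 0.105, 0, 0, 0.2, -0.24, 3.95, 0.105, 0, 0, 0.21, 0.17, 3.94, 0.105, 0, 0, 0.2, 0.59, 3.91, 0.105, 0, 0, 0.21, 0.99, 3.82, 0.104, 0, 0, 0.2, 1.38, 3.7, 0.105, 0, 0, 0.21, 1.77, 3.54, 0.105, 0, 0, 0.44, -0.25, 3.87, 0, 0, 0]
  fingers: 100
  force: 15

```text
time: 2.5
position: [0.4739, 0.2388, 0.1955]
tool_rot: [1.134, 1.255, -1.133]
ft_force: [-0.4, 0.0, -0.6]
grip_width: 1.0
```

Call:
step_arm:
  increments: [0.45, -0.26, 3.86, 0, 0, 0, 0.44, -0.25, 3.87, 0, 0, 0, 0.45, -0.26, 3.86, 0, 0, 0, 0.44, -0.25, 3.87, 0, 0, 0, 0.45, -0.26, 3.86, 0, 0, 0, 0.44, -0.25, 3.87, 0, 0, 0, 0.44, -0.25, 3.86, 0, 0, 0, 0.45, -0.26, 3.87, 0, 0, 0, 0, 0, 0, 0, 0, 0]

```text
time: 3.62
position: [0.4841, -0.0731, 0.1598]
tool_rot: [1.135, 1.254, -1.137]
ft_force: [0.1, 0.1, 0.1]
grip_width: 1.002
```

Run:
```python
from h import *
s=ctrl.get_state(); print(s)
print((Ro.from_rotvec(s['tool_rot']).inv()*jaw(.108)).as_rotvec())
plan([((.4848,-.0683,.09),jaw(.108),4),((.4848,-.0683,.049),jaw(.108),3)])
```

```text
{'time': 3.625, 'joint_positions': array([-0.5217,  0.0077,  0.6251,  1.9415, -0.0038,  1.194 ,  0.2035]), 'qd': array([-0.0331, -0.0047, -0.0634,  0.0007, -0.0329,  0.0053, -0.0232]), 'joint_torque': array([  0.8202, -23.8346,   1.0355, -29.6274,   0.1902,  -0.0016,
         0.248 ]), 'position': array([ 0.4841, -0.0731,  0.1598]), 'tool_rot': array([ 1.1354,  1.2537, -1.1368]), 'ft_force': array([0.0989, 0.1163, 0.051 ]), 'torque': array([-0.0729,  0.002 ,  0.023 ]), 'grip_width': 1.0018753450148743}
[-0.0093  0.0009  0.0003]
1.75, 0.03, -0.12, -0.002, 0, 0, 1.74, 0.03, -0.12, -0.003, 0, 0, 1.75, 0.03, -0.12, -0.002, 0.001, 0, 1.74, 0.03, -0.11, -0.002, 0, 0, 1.37, 0, 0, 0, 0, 0, 1.36, 0, 0, 0, 0, 0, 1.37, 0, 0, 0, 0, 0
--
end [ 0.4848 -0.0683  0.049 ] [ 1.1294  1.2584 -1.1297] maxstep 1.754365982342339 0.003
```

Call:
step_arm:
  increments: [1.8, 0, 0, 0, 0, 0, 1.8, 0, 0, 0, 0, 0, 1.8, 0, 0, 0, 0, 0, 1.6, 0, 0, 0, 0, 0, 0, 0, 0, 0, 0, 0]

```text
time: 4.25
position: [0.4837, -0.0682, 0.0888]
tool_rot: [1.128, 1.26, -1.132]
ft_force: [-0.0, -0.6, -0.1]
grip_width: 0.998
```

Run:
```python
from h import *
s=ctrl.get_state(); print(s['position'],s['qd'])
print((Ro.from_rotvec(s['tool_rot']).inv()*jaw(.108)).as_rotvec())
im=ctrl.get_image("side"); a=cv2.resize(im[120:270,200:360],None,fx=4,fy=4,interpolation=cv2.INTER_CUBIC);cv2.imwrite("pics/s1.png",a[:,:,::-1])
```

```text
[ 0.4837 -0.0682  0.0888] [-0.0015 -0.0195  0.0051 -0.0286  0.0076  0.0105 -0.0023]
[-0.0005 -0.0001  0.0026]
```

View pics/s1.png

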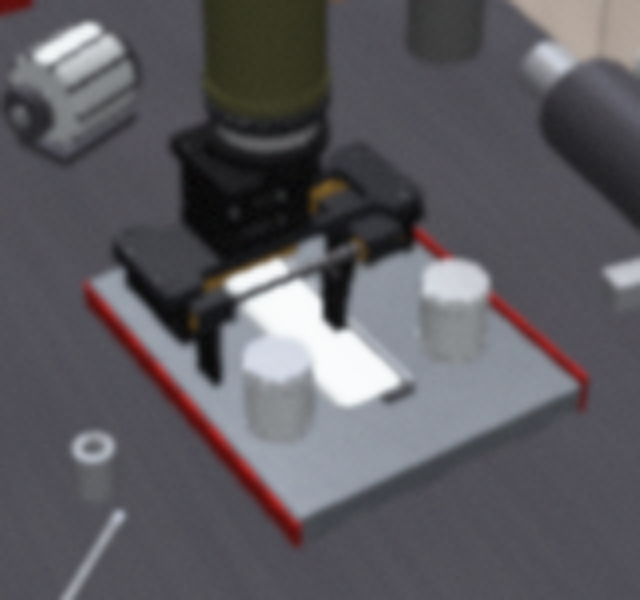

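Call:
step_arm:
  increments: [1.3, 0, 0, 0, 0, 0, 1.3, 0, 0, 0, 0, 0, 1.4, 0, 0, 0, 0, 0, 0, 0, 0, 0, 0, 0]

```text
time: 4.8
position: [0.4835, -0.0684, 0.0484]
tool_rot: [1.128, 1.26, -1.132]
ft_force: [0.1, 0.3, 0.0]
grip_width: 1.0
```

Call:
step_arm:
  increments: [0, 0, 0, 0, 0, 0, 0, 0, 0, 0, 0, 0, 0, 0, 0, 0, 0, 0, 0, 0, 0, 0, 0, 0, 0, 0, 0, 0, 0, 0]
  fingers: 0
  force: 15

```text
time: 5.42
position: [0.4853, -0.0683, 0.0502]
tool_rot: [1.13, 1.258, -1.128]
ft_force: [1.5, 0.5, 1.1]
grip_width: 0.544
```

Run:
```python
from h import *
J=jaw(.108)
plan([((.4848,-.0683,.13),J,5),((.6245,.0094,.13),J,7),((.6245,.0094,.13),J,2),((.6245,.0094,.058),J,4)],np.array([.4848,-.0683,.049]),J)
```

```text
-1.62, 0, 0, 0, 0, 0, -1.62, 0, 0, 0, 0, 0, -1.62, 0, 0, 0, 0, 0, -1.62, 0, 0, 0, 0, 0, -1.62, 0, 0, 0, 0, 0, 0, 2.1, -0.89, 0, 0, 0, 0, 2.11, -0.89, 0, 0, 0, 0, 2.1, -0.89, 0, 0, 0, 0, 2.1, -0.88, 0, 0, 0, 0, 2.11, -0.89, 0, 0, 0, 0, 2.1, -0.89, 0, 0, 0, 0, 2.11, -0.89, 0, 0, 0
--
0, 0, 0, 0, 0, 0, 0, 0, 0, 0, 0, 0, 1.8, 0, 0, 0, 0, 0, 1.8, 0, 0, 0, 0, 0, 1.8, 0, 0, 0, 0, 0, 1.8, 0, 0, 0, 0, 0
--
end [0.6245 0.0094 0.058 ] [ 1.1293  1.2583 -1.1293] maxstep 2.2900218339570477 0.0
```

Call:
step_arm:
  increments: [-1.62, 0, 0, 0, 0, 0, -1.62, 0, 0, 0, 0, 0, -1.62, 0, 0, 0, 0, 0, -1.62, 0, 0, 0, 0, 0, -1.62, 0, 0, 0, 0, 0, 0, 2.1, -0.89, 0, 0, 0, 0, 2.11, -0.89, 0, 0, 0, 0, 2.1, -0.89, 0, 0, 0, 0, 2.1, -0.88, 0, 0, 0, 0, 2.11, -0.89, 0, 0, 0, 0, 2.1, -0.89, 0, 0, 0, 0, 2.11, -0.89, 0, 0, 0]

```text
time: 6.92
position: [0.6251, 0.0101, 0.1314]
tool_rot: [1.129, 1.259, -1.129]
ft_force: [0.0, 0.2, -1.4]
grip_width: 0.546
```

Call:
step_arm:
  increments: [0, 0, 0, 0, 0, 0, 0, 0, 0, 0, 0, 0]

```text
time: 7.18
position: [0.6237, 0.0087, 0.131]
tool_rot: [1.129, 1.259, -1.131]
ft_force: [-0.1, -0.7, -2.9]
grip_width: 0.548
```

Run:
```python
from h import *
s=ctrl.get_state(); print(s['position'],s['qd'],s['ft_force'])
print((Ro.from_rotvec(s['tool_rot']).inv()*jaw(.108)).as_rotvec())
for c in("side","top"):
    im=ctrl.get_image(c); o=(120,200) if c=="side" else (90,180); a=cv2.resize(im[o[0]:o[0]+150,o[1]:o[1]+160],None,fx=4,fy=4,interpolation=cv2.INTER_CUBIC);cv2.imwrite(f"pics/{c}2.png",a[:,:,::-1])
```

```text
[0.6237 0.0087 0.131 ] [ 0.0035 -0.0111  0.0081  0.0118 -0.0022 -0.0044  0.0005] [-0.0935 -0.7347 -2.9368]
[-0.0003  0.0005  0.0012]
```

View pics/side2.png

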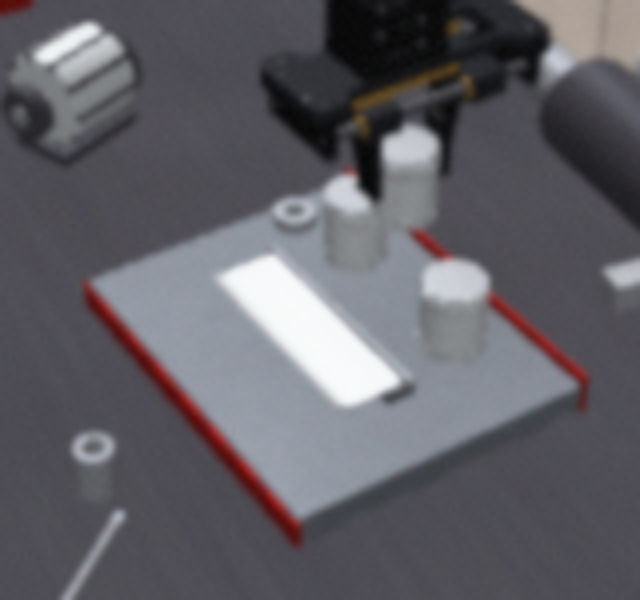

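View pics/top2.png

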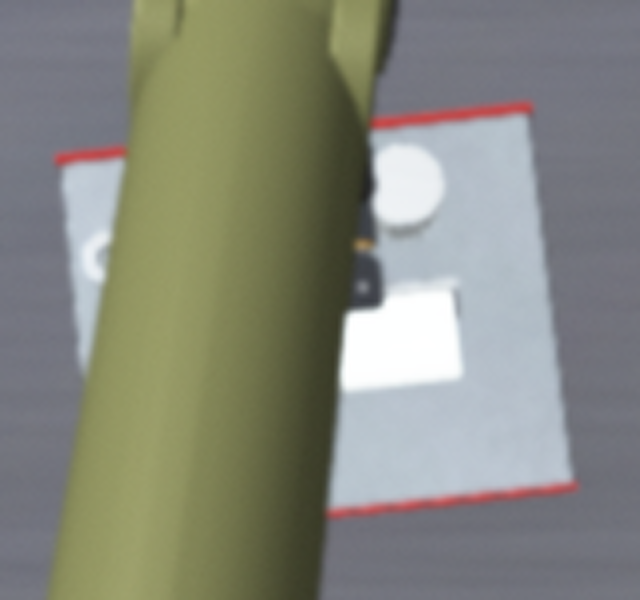

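Run:
```python
from h import *
print(ray("side",uc((411,145),(200,120),4),.1645))
```

```text
[0.6258 0.0048 0.1645]
```

Call:
step_arm:
  increments: [1.8, 0, 0, 0, 0, 0, 1.8, 0, 0, 0, 0, 0, 1.8, 0, 0, 0, 0, 0, 1.8, 0, 0, 0, 0, 0, 0.5, 0, 0, 0, 0, 0, 0, 0, 0, 0, 0, 0]

```text
time: 8.02
position: [0.6244, 0.0093, 0.0536]
tool_rot: [1.129, 1.258, -1.13]
ft_force: [0.1, -0.2, -2.6]
grip_width: 0.546
```

Call:
step_arm:
  increments: [0.25, 0, 0, 0, 0, 0, 0, 0, 0, 0, 0, 0]

```text
time: 8.28
position: [0.6248, 0.0094, 0.0519]
tool_rot: [1.13, 1.258, -1.129]
ft_force: [0.2, 0.1, -2.6]
grip_width: 0.547
```

Run:
```python
from h import *
for c in("side",):
    im=ctrl.get_image(c); o=(155,250) ; a=cv2.resize(im[o[0]:o[0]+75,o[1]:o[1]+100],None,fx=8,fy=8,interpolation=cv2.INTER_CUBIC);cv2.imwrite(f"pics/{c}3.png",a[:,:,::-1])
```

```text
(no output)
```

View pics/side3.png

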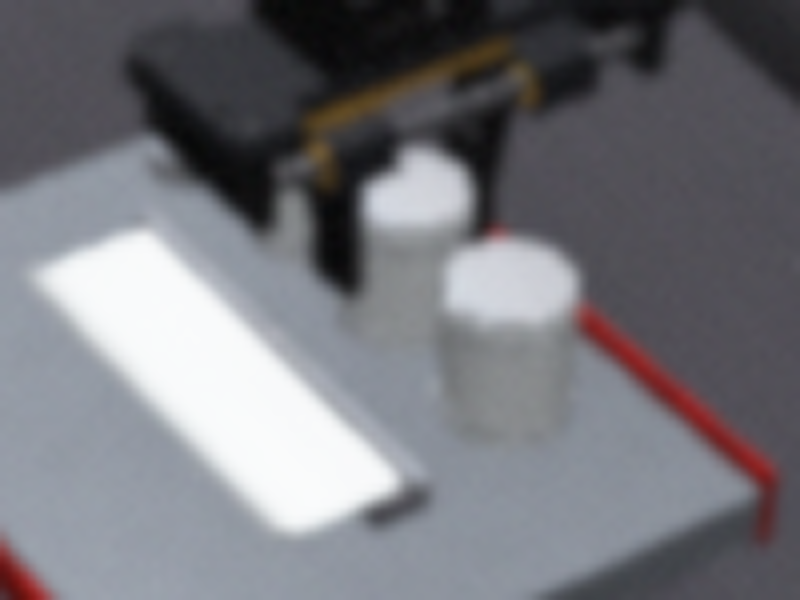

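Run:
```python
from h import *
for q in((409,188),(512,281)): print(ray("side",uc(q,(250,155),8),.084))
print((proj("side",(.6245,.0094,.085))-(250,155)+.5)*8)
```

```text
[0.6253 0.0093 0.084 ]
[ 0.6314 -0.0539  0.084 ]
[407.4448 186.8001]
```

Call:
step_arm:
  increments: [0.15, 0, 0, 0, 0, 0, 0.1, 0, 0, 0, 0, 0, 0, 0, 0, 0, 0, 0]

```text
time: 8.7
position: [0.6249, 0.0094, 0.0502]
tool_rot: [1.13, 1.258, -1.128]
ft_force: [-3.4, 0.5, 4.7]
grip_width: 0.544
```

Call:
step_arm:
  increments: [0, 0, 0, 0, 0, 0, 0, 0, 0, 0, 0, 0, 0, 0, 0, 0, 0, 0, 0, 0, 0, 0, 0, 0]
  fingers: 80

```text
time: 9.2
position: [0.6245, 0.0094, 0.0489]
tool_rot: [1.129, 1.258, -1.129]
ft_force: [-0.4, 0.3, -0.8]
grip_width: 0.79
```

Call:
step_arm:
  increments: [-1.0, 0, 0, 0, 0, 0, -2, 0, 0, 0, 0, 0, -3, 0, 0, 0, 0, 0, -3, 0, 0, 0, 0, 0, -3, 0, 0, 0, 0, 0]
  fingers: 100

```text
time: 9.82
position: [0.6249, 0.0092, 0.1718]
tool_rot: [1.131, 1.257, -1.128]
ft_force: [0.1, 0.1, -0.4]
grip_width: 0.999
```

Run:
```python
from h import *
s=ctrl.get_state(); print(s['position'],s['joint_positions'])
R=Ro.from_rotvec(s['tool_rot'])
for sg in(1,-1): print((R.inv()*jaw(-.066,sg)).as_rotvec())
J=jaw(.108); S=jaw(-.066)
plan([((.56,-.19,.17),S,6),((.4635,-.3713,.15),S,6)],np.array([.6245,.0094,.17]),J)
```

```text
[0.6249 0.0092 0.1718] [-0.533   0.3261  0.5886  1.6067 -0.1882  1.2638  0.1956]
[ 0.1737 -0.0004 -0.0021]
[-2.9679  0.0031 -0.0006]
0, -1.43, 3.19, 0.029, 0, 0, 0, -1.33, 3.23, 0.029, 0, 0, 0, -1.24, 3.26, 0.029, 0, 0, 0, -1.15, 3.3, 0.029, 0, 0, 0, -1.04, 3.33, 0.029, 0, 0, 0, -0.95, 3.36, 0.029, 0, 0, 0.33, -1.41, 3.12, 0, 0, 0, 0.34, -1.4, 3.12, 0, 0, 0, 0.33, -1.41, 3.13, 0, 0, 0, 0.33, -1.41, 3.12, 0, 0, 0, 0.34, -1.4, 3.12, 0, 0, 0, 0.33, -1.41, 3.12, 0, 0, 0
--
end [ 0.4635 -0.3713  0.15  ] [ 1.2576  1.1773 -1.2576] maxstep 3.4958546880555548 0.029
```

Call:
step_arm:
  increments: [0, -1.43, 3.19, 0.029, 0, 0, 0, -1.33, 3.23, 0.029, 0, 0, 0, -1.24, 3.26, 0.029, 0, 0, 0, -1.15, 3.3, 0.029, 0, 0, 0, -1.04, 3.33, 0.029, 0, 0, 0, -0.95, 3.36, 0.029, 0, 0, 0.33, -1.41, 3.12, 0, 0, 0, 0.34, -1.4, 3.12, 0, 0, 0, 0.33, -1.41, 3.13, 0, 0, 0, 0.33, -1.41, 3.12, 0, 0, 0, 0.34, -1.4, 3.12, 0, 0, 0, 0.33, -1.41, 3.12, 0, 0, 0]

```text
time: 11.32
position: [0.4615, -0.3734, 0.1485]
tool_rot: [1.259, 1.177, -1.259]
ft_force: [1.1, -0.1, 0.7]
grip_width: 1.002
```

Run:
```python
from h import *
im=ctrl.get_image("side"); im2=ctrl.get_image("top")
s=ctrl.get_state(); print(s['position'],s['qd'])
a=cv2.resize(im[155:255,215:350],None,fx=5.8,fy=5.8,interpolation=cv2.INTER_CUBIC);cv2.imwrite(f"pics/side4.png",a[:,:,::-1])
a=cv2.resize(im2[108:258,185:345],None,fx=4,fy=4,interpolation=cv2.INTER_CUBIC);cv2.imwrite(f"pics/top4.png",a[:,:,::-1])
for c in("side","top"): print([(round(d['score'],2),toW(c,d['xyz'])) for d in ctrl.spot_point(c,"tin_center")])
```

```text
[ 0.4584 -0.3768  0.1486] [-0.043  -0.0088 -0.0455 -0.005  -0.0257  0.0137 -0.0422]
[(0.91, array([0.6213, 0.0074, 0.0537])), (0.22, array([ 0.465 , -0.3711,  0.0183]))]
[(0.93, array([0.6245, 0.0137, 0.0593]))]
```

View pics/side4.png

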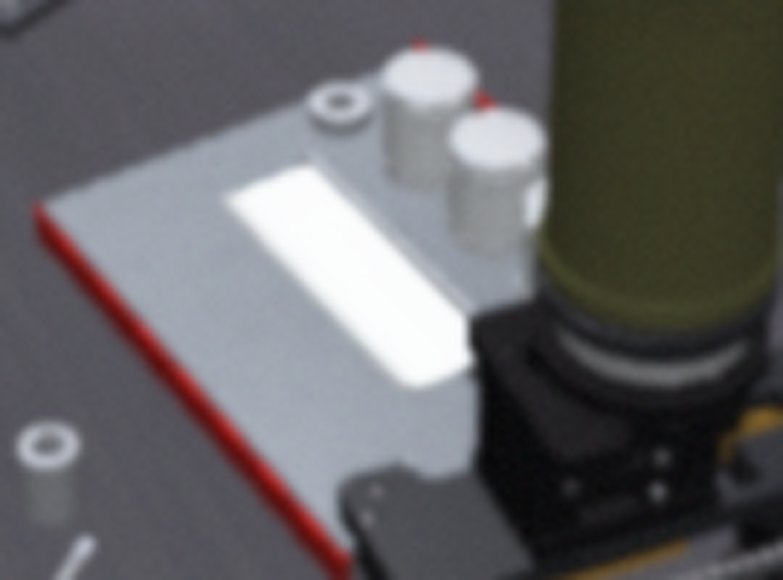

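View pics/top4.png

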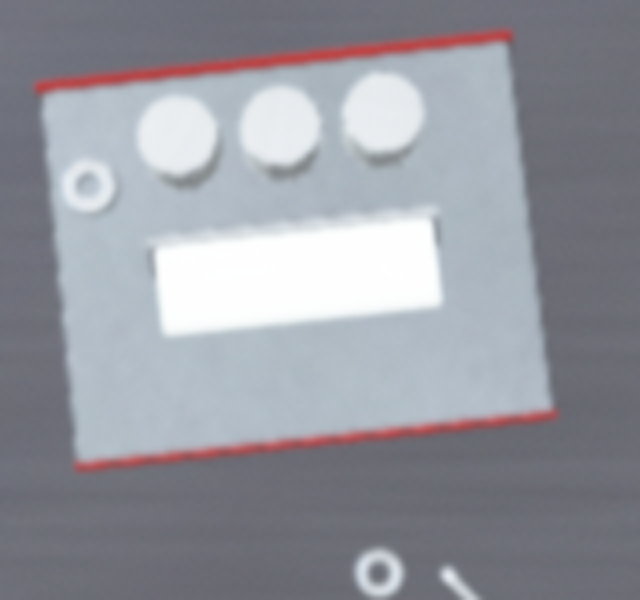

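Call:
step_arm:
  increments: [2.2, 0, 0, 0, 0, 0, 2.2, 0, 0, 0, 0, 0, 2.2, 0, 0, 0, 0, 0, 2.2, 0, 0, 0, 0, 0, 0, 0, 0, 0, 0, 0, 0, 0, 0, 0, 0, 0]
  fingers: 50

```text
time: 12.28
position: [0.4642, -0.3711, 0.0617]
tool_rot: [1.257, 1.177, -1.256]
ft_force: [0.6, -0.3, -0.1]
grip_width: 0.513
```

Run:
```python
from h import *
im=ctrl.get_image("side"); im2=ctrl.get_image("top")
s=ctrl.get_state(); print(s['position'],s['qd'],(Ro.from_rotvec(s['tool_rot']).inv()*jaw(-.066)).as_rotvec())
a=cv2.resize(im[255:355,265:400],None,fx=5.8,fy=5.8,interpolation=cv2.INTER_CUBIC);cv2.imwrite(f"pics/side5.png",a[:,:,::-1])
a=cv2.resize(im2[160:260,365:465],None,fx=6,fy=6,interpolation=cv2.INTER_CUBIC);cv2.imwrite(f"pics/top5.png",a[:,:,::-1])
```

```text
[ 0.4644 -0.3716  0.0621] [ 0.0026 -0.0018  0.0016  0.0007 -0.0032 -0.0013  0.001 ] [ 0.0004  0.0006 -0.0019]
```

View pics/side5.png

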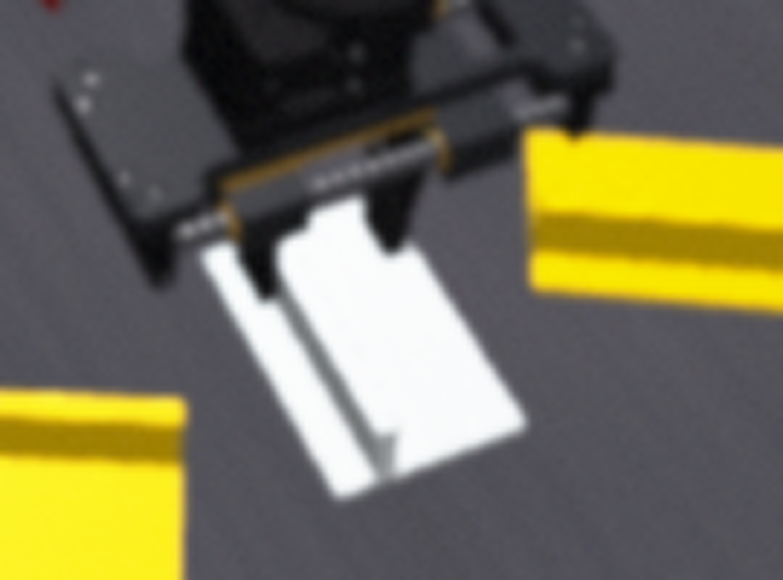

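View pics/top5.png

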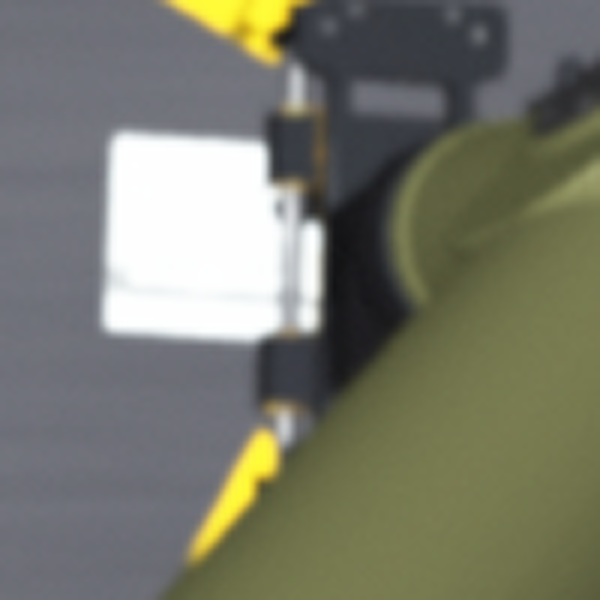

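Call:
step_arm:
  increments: [1.5, 0, 0, 0, 0, 0, 1.5, 0, 0, 0, 0, 0, 1.2, 0, 0, 0, 0, 0, 0.7, 0, 0, 0, 0, 0, 0.4, 0, 0, 0, 0, 0, 0, 0, 0, 0, 0, 0]

```text
time: 13.12
position: [0.4634, -0.3714, 0.0078]
tool_rot: [1.258, 1.177, -1.258]
ft_force: [0.1, 0.3, 0.1]
grip_width: 0.502
```

Call:
step_arm:
  increments: [0, 0, 0, 0, 0, 0, 0, 0, 0, 0, 0, 0, 0, 0, 0, 0, 0, 0, 0, 0, 0, 0, 0, 0, 0, 0, 0, 0, 0, 0]
  fingers: 0
  force: 40

```text
time: 13.75
position: [0.4637, -0.3713, 0.0081]
tool_rot: [1.258, 1.177, -1.257]
ft_force: [0.1, 0.1, -0.1]
grip_width: 0.111
```

Run:
```python
from h import *
S=jaw(-.066); J=jaw(.108)
p0=np.array([.4637,-.3713,.0075])
plan([((.4637,-.3713,.11),S,5),((.48,-.2,.11),J,6),((.4417,-.0110,.09),J,7),((.4417,-.0110,.09),J,2),((.4417,-.0110,.040),J,4)],p0,S)
```

```text
-2.05, 0, 0, 0, 0, 0, -2.05, 0, 0, 0, 0, 0, -2.05, 0, 0, 0, 0, 0, -2.05, 0, 0, 0, 0, 0, -2.05, 0, 0, 0, 0, 0, 0, 0.08, -2.87, -0.029, 0, 0, 0, 0.17, -2.86, -0.029, 0, 0, 0, 0.25, -2.86, -0.029, 0, 0, 0, 0.33, -2.85, -0.029, 0, 0, 0, 0.41, -2.83, -0.029, 0, 0, 0, 0.5, -2.83, -0.029, 0, 0, 0.29, -0.25, -2.74, 0, 0, 0
--
0.28, -0.26, -2.75, 0, 0, 0, 0.29, -0.25, -2.74, 0, 0, 0, 0.28, -0.25, -2.74, 0, 0, 0, 0.29, -0.26, -2.74, 0, 0, 0, 0.28, -0.25, -2.75, 0, 0, 0, 0.29, -0.25, -2.74, 0, 0, 0, 0, 0, 0, 0, 0, 0, 0, 0, 0, 0, 0, 0, 1.25, 0, 0, 0, 0, 0, 1.25, 0, 0, 0, 0, 0, 1.25, 0, 0, 0, 0, 0, 1.25, 0, 0, 0, 0, 0
--
end [ 0.4417 -0.011   0.04  ] [ 1.1293  1.2583 -1.1293] maxstep 2.873830196793123 0.029
```

Call:
step_arm:
  increments: [-2.05, 0, 0, 0, 0, 0, -2.05, 0, 0, 0, 0, 0, -2.05, 0, 0, 0, 0, 0, -2.05, 0, 0, 0, 0, 0, -2.05, 0, 0, 0, 0, 0, 0, 0.08, -2.87, -0.029, 0, 0, 0, 0.17, -2.86, -0.029, 0, 0, 0, 0.25, -2.86, -0.029, 0, 0, 0, 0.33, -2.85, -0.029, 0, 0, 0, 0.41, -2.83, -0.029, 0, 0, 0, 0.5, -2.83, -0.029, 0, 0, 0.29, -0.25, -2.74, 0, 0, 0]

```text
time: 15.25
position: [0.475, -0.1721, 0.1086]
tool_rot: [1.129, 1.257, -1.128]
ft_force: [0.6, 0.0, -1.6]
grip_width: 0.114
```

Call:
step_arm:
  increments: [0.28, -0.26, -2.75, 0, 0, 0, 0.29, -0.25, -2.74, 0, 0, 0, 0.28, -0.25, -2.74, 0, 0, 0, 0.29, -0.26, -2.74, 0, 0, 0, 0.28, -0.25, -2.75, 0, 0, 0, 0.29, -0.25, -2.74, 0, 0, 0, 0, 0, 0, 0, 0, 0, 0, 0, 0, 0, 0, 0]

```text
time: 16.25
position: [0.4419, -0.0117, 0.0911]
tool_rot: [1.13, 1.257, -1.129]
ft_force: [0.7, -0.6, -1.7]
grip_width: 0.116
```

Call:
step_arm:
  increments: [1.25, 0, 0, 0, 0, 0, 1.25, 0, 0, 0, 0, 0, 1.25, 0, 0, 0, 0, 0, 0.75, 0, 0, 0, 0, 0, 0, 0, 0, 0, 0, 0]

```text
time: 16.88
position: [0.4409, -0.0112, 0.0446]
tool_rot: [1.128, 1.259, -1.131]
ft_force: [-0.7, 0.3, -1.2]
grip_width: 0.114
```

Run:
```python
from h import *
im=ctrl.get_image("side"); im2=ctrl.get_image("top")
s=ctrl.get_state(); print(s['position'],s['qd'],s['joint_positions'],s['ft_force'],s['grip_width'],(Ro.from_rotvec(s['tool_rot']).inv()*jaw(.108)).as_rotvec())
a=cv2.resize(im[155:255,215:350],None,fx=5.8,fy=5.8,interpolation=cv2.INTER_CUBIC);cv2.imwrite(f"pics/side6.png",a[:,:,::-1])
a=cv2.resize(im2[108:258,185:345],None,fx=4,fy=4,interpolation=cv2.INTER_CUBIC);cv2.imwrite(f"pics/top6.png",a[:,:,::-1])
```

```text
[ 0.4417 -0.011   0.0455] [-0.0027 -0.0086 -0.002  -0.0054  0.0012 -0.0015  0.0027] [-0.5572  0.0477  0.5366  2.1613 -0.0301  0.9393  0.1046] [ 0.0477 -0.7402 -1.2696] 0.11083884286569706 [-0.      0.0001 -0.0003]
```

View pics/side6.png

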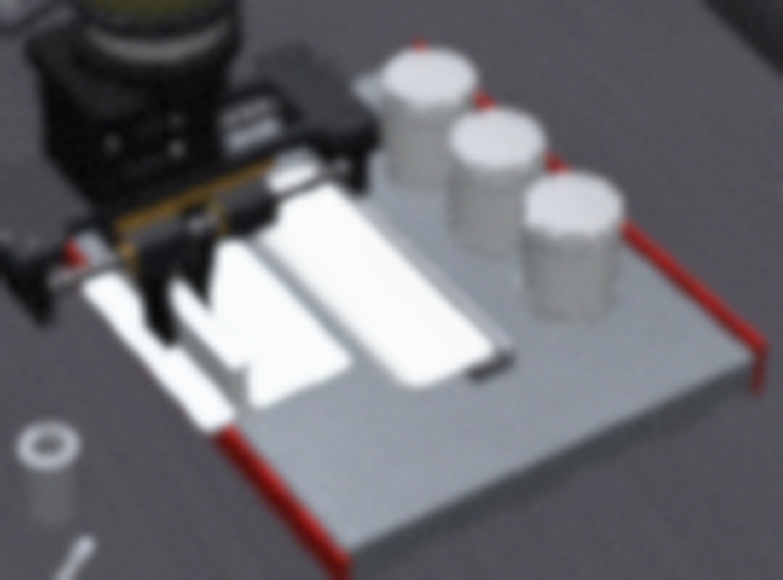

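View pics/top6.png

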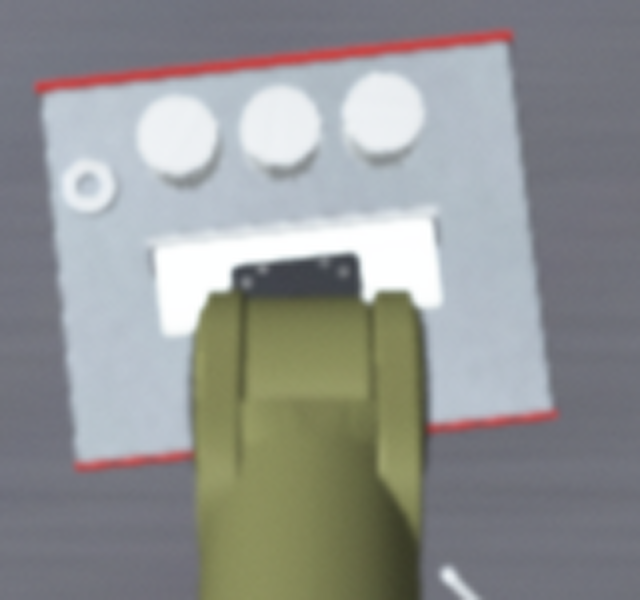

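Call:
step_arm:
  increments: [0.5, 0, 0, 0, 0, 0, 0.4, 0, 0, 0, 0, 0, 0.2, 0, 0, 0, 0, 0, 0, 0, 0, 0, 0, 0]

```text
time: 17.48
position: [0.4414, -0.011, 0.0343]
tool_rot: [1.129, 1.258, -1.129]
ft_force: [-0.0, 0.1, -2.1]
grip_width: 0.111
```

Run:
```python
from h import *
im=ctrl.get_image("side")
s=ctrl.get_state(); print(s['position'],s['ft_force'])
a=cv2.resize(im[185:245,220:310],None,fx=8.8,fy=8.8,interpolation=cv2.INTER_CUBIC);cv2.imwrite(f"pics/side7.png",a[:,:,::-1])
c,sn=np.cos(.108),np.sin(.108)
def B2W(x,y,z): return np.array([.557+x*c-y*sn,.0015+x*sn+y*c,z])
for q in((-.056,-.06,.030),(-.136,-.06,.030),(-.056,-.06,.028),(-.046,-.085,.04)): print(q,(proj("side",B2W(*q))-(220,185)+.5)*8.8)
```

```text
[ 0.4415 -0.011   0.0344] [ 0.1017 -0.5228 -2.368 ]
(-0.056, -0.06, 0.03) [496.3273 310.5159]
(-0.136, -0.06, 0.03) [277.0913 407.9124]
(-0.056, -0.06, 0.028) [496.3845 315.1785]
(-0.046, -0.085, 0.04) [566.8536 320.7166]
```

View pics/side7.png

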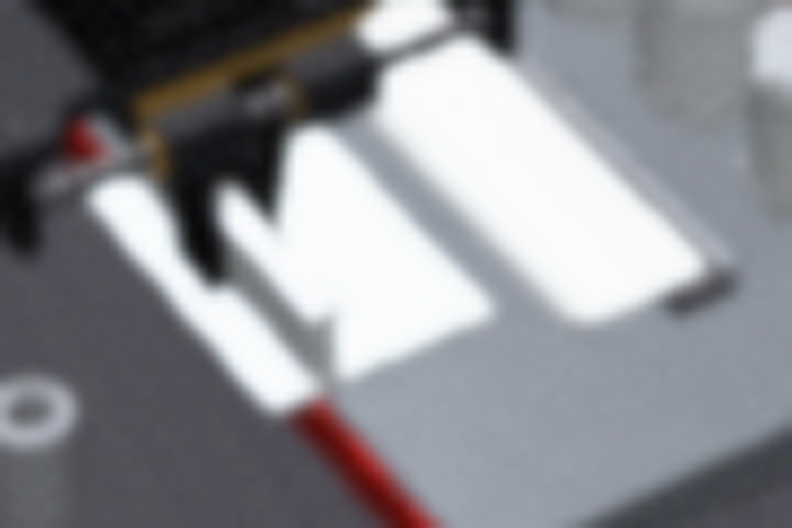

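Call:
step_arm:
  increments: [0.12, 0, 0, 0, 0, 0, 0, 0.3, 0, 0, 0, 0, 0, 0.3, 0, 0, 0, 0, 0, 0.3, 0, 0, 0, 0, 0, 0.3, 0, 0, 0, 0, 0, 0.3, 0, 0, 0, 0, 0, 0, 0, 0, 0, 0]

```text
time: 18.4
position: [0.4567, -0.0094, 0.0333]
tool_rot: [1.129, 1.258, -1.129]
ft_force: [-0.5, 0.2, -1.8]
grip_width: 0.11
```

Run:
```python
from h import *
im=ctrl.get_image("side")
s=ctrl.get_state(); print(s['position'],s['ft_force'],s['torque'])
a=cv2.resize(im[185:245,220:310],None,fx=8.8,fy=8.8,interpolation=cv2.INTER_CUBIC);cv2.imwrite(f"pics/side8.png",a[:,:,::-1])
```

```text
[ 0.4565 -0.0094  0.0332] [-0.2424  0.3012 -1.7562] [-0.1256  0.0911 -0.0007]
```

View pics/side8.png

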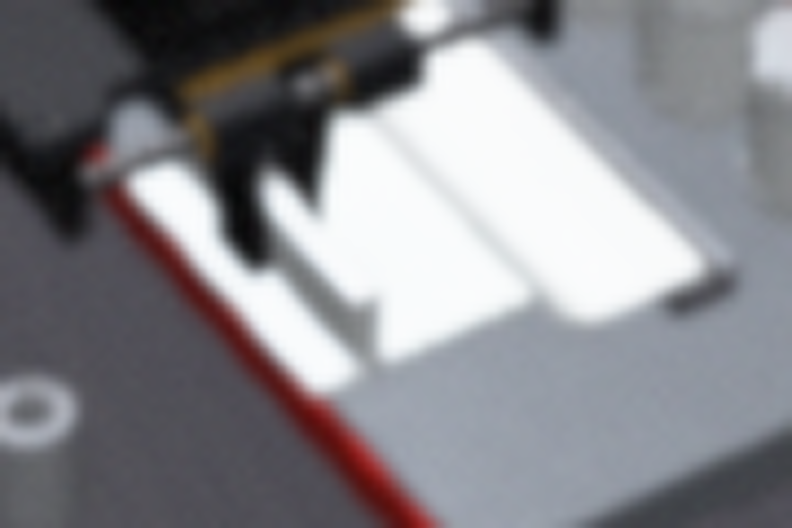

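The flange edge (corner near px (533,298)) is entering under the plate's bent-up lip, parallel, with no contact force. I'll continue.

Call:
step_arm:
  increments: [0, 0.3, 0, 0, 0, 0, 0, 0.3, 0, 0, 0, 0, 0, 0.3, 0, 0, 0, 0, 0, 0.3, 0, 0, 0, 0, 0, 0.3, 0, 0, 0, 0, 0, 0.1, 0, 0, 0, 0, 0, 0, 0, 0, 0, 0]

```text
time: 19.32
position: [0.4723, -0.0077, 0.0332]
tool_rot: [1.129, 1.258, -1.129]
ft_force: [-0.1, -0.4, -1.8]
grip_width: 0.107
```

Call:
step_arm:
  increments: [0.1, 0, 0, 0, 0, 0, 0.1, 0, 0, 0, 0, 0, 0, 0, 0, 0, 0, 0]
  force: 50

```text
time: 19.7
position: [0.4722, -0.0077, 0.032]
tool_rot: [1.13, 1.259, -1.129]
ft_force: [-3.2, -0.5, 6.2]
grip_width: 0.11
```

Call:
step_arm:
  increments: [0.1, 0, 0, 0, 0, 0, 0, 0, 0, 0, 0, 0, 0, 0, 0, 0, 0, 0]

```text
time: 20.08
position: [0.4722, -0.0077, 0.032]
tool_rot: [1.13, 1.26, -1.129]
ft_force: [-7.5, 0.3, 15.9]
grip_width: 0.114
```

Run:
```python
from h import *
im=ctrl.get_image("side");im2=ctrl.get_image("top")
s=ctrl.get_state(); print(s['position'],s['ft_force'],s['torque'],s['qd'],(Ro.from_rotvec(s['tool_rot']).inv()*jaw(.108)).as_rotvec())
a=cv2.resize(im[155:255,215:350],None,fx=5.8,fy=5.8,interpolation=cv2.INTER_CUBIC);cv2.imwrite(f"pics/side9.png",a[:,:,::-1])
a=cv2.resize(im2[108:258,185:345],None,fx=4,fy=4,interpolation=cv2.INTER_CUBIC);cv2.imwrite(f"pics/top9.png",a[:,:,::-1])
```

```text
[ 0.4723 -0.0076  0.032 ] [-7.0026 -0.0711 15.2648] [-0.2248  1.4848  0.0387] [-0.0003 -0.0007 -0.0013  0.0002 -0.0006 -0.0023  0.0003] [-0.0001 -0.0012  0.0007]
```

View pics/side9.png

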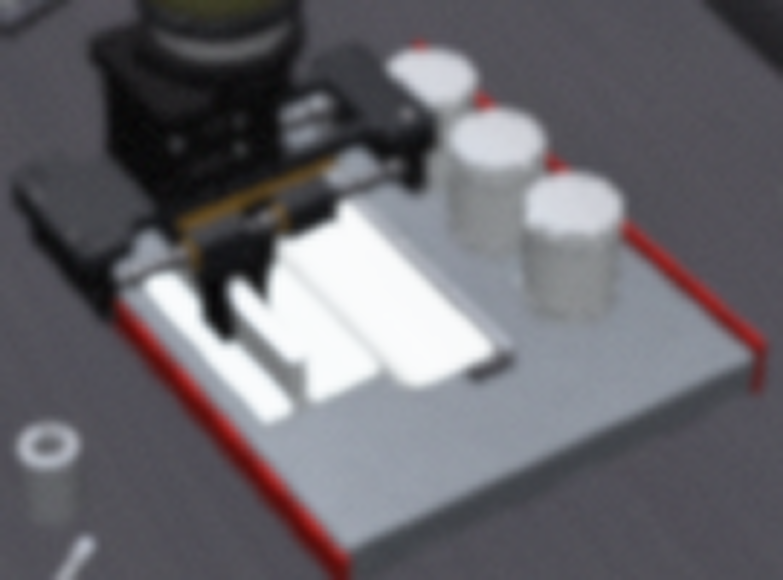

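View pics/top9.png

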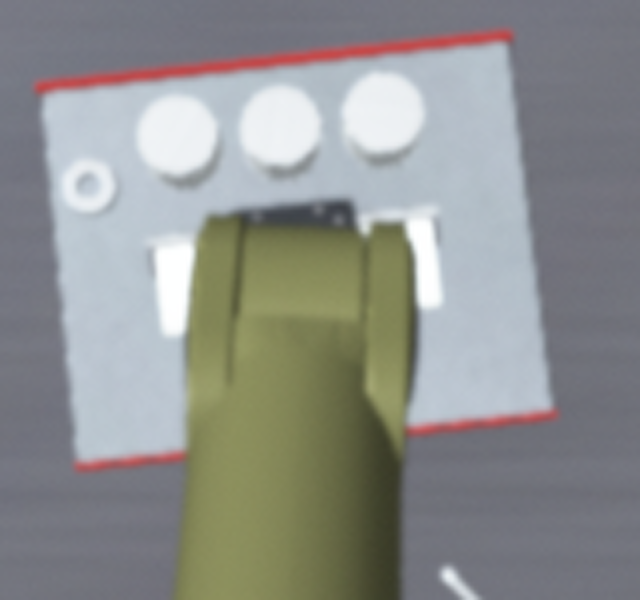

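Run:
```python
from h import *
print(ctrl.close_job())
s=ctrl.get_state(); print(s['time'],s['ft_force'],s['position'])
```

```text
the job is handed in; nothing more can be done
None
the job is handed in; nothing more can be done
```

The job was handed in at about 20 s of the allowed 53 s, with all my checks passing. The system gives no verdict, and its state could not be read after hand-in.

- **Tin:** I set the loose tin upright in the row gap and let go of it. Afterwards the top picture showed it in line and midway between the row tins, within about 1 mm. The row tins showed no visible movement. The network's two estimates of the tin's position differed by about 6 mm along the row, so I relied on the picture.
- **Strip:** I gripped the aluminium strip by its upstand and laid it on the front of the board. I then slid it about 21 mm under the plate, with the flange edge at board x of about -25 mm. It was square to the plate by tool angle and centred to a few millimetres. There was no contact force during the slide.
- **Final hold:** At hand-in the wrist read about 15 N upward, or about 17 N on the board allowing for the strip's weight. The grip was set to 50 N, and the tool tilt was about 1 mrad. The strip edge looked parallel to the plate, and the plate looked unmoved in the last side picture. I could not measure the plate's hinge angle directly.

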